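# Pin back the belt tensioner of a laboratory shaker

### The arm

A 6-joint arm with a two-finger parallel gripper is mounted at the origin on the work surface. World frame = base frame: x ahead of the robot, y to its left, z up, the work surface at z = 0. Lengths are in mm, angles in rad, forces in N, time in s.
With the tool pointing down it reaches from about 400 to 925 mm from the base axis. Payload 12.5 kg.
Tool frame: the origin (TCP) lies on the centre line of the jaws, within the pads' length; the fingertips stand 19 mm ahead of it and the grasp point (between the pads) is the TCP; y points along the fingers, x is the direction in which the jaws open and shut, and the axes are right-handed (so a half turn about y gives the same grasp; the last joint's range is limited). The gripper opens to 95 mm and grips with 3 to 60 N. Pads are 20 mm wide; open, the fingers measure 119 mm over their backs; the gripper's body (75 mm by 180 mm) begins 59 mm behind the grasp point.
Start: joints at [1.085, 0.491, 1.559, -0, 1.092, -0.106], TCP at [231.693, 580.485, 233.661] pointing down, gripper open.
Joint ranges: [-3.1, 3.1], [-0.84, 2.19], [0.05, 2.79], [-1.13, 4.28], [0.06, 2.93], [-2.69, 2.69]. Speed limits (rad/s): [2.22, 2.22, 2.79, 3.14, 3.14, 3.14].

### API

Orientations are given as [roll, pitch, yaw] about the fixed x, y, z axes, in that order (R = Rz(yaw) Ry(pitch) Rx(roll)).
In Python, from cell import env gives the robot as it stands. The module is installed in compiled form; this text tells all that it offers.
- The arm moves only by the tool move_arm, never from a script. Its argument "rows" is a list of rows, each an object of numbers: "tx", "ty", "tz": the shift along the tool's x, y, z in cm; "rx", "ry", "rz": the turn, a rotation vector about the tool's x, y, z in rad; "grip": the opening in per cent of the stroke, from 0 (shut) to 100 (fully open). In form: [{"tx": .., "ty": .., "tz": .., "rx": .., "ry": .., "rz": .., "grip": ..}, ...]. A call has 1 to 10 rows; each row shifts and turns the commanded pose from where the row before left it, along the tool's axes as they then stand; what a row does not reach is not made up. A row lasts 1/12 s, in which the tool goes at most 41.7 mm and 7.16 degrees, less where a joint would pass 70% of its speed; a pose out of reach is approached as far as the arm can. A call is refused whole if a number of a shift passes 4.17 or a number of a turn 0.125, either way. A call with a gripper value outside its range is refused whole. The fingers move at their own pace and stop on an object; the grip force is fixed at half the most. Time passes only in rows, so rows that do not move let the fingers close. It gives the time, the measured TCP pose, the force and the opening at its end, in the units of the state.
- env.state(): the state, without advancing time (a new reading comes with each control period).
- env.read_camera(name): name is "scene" or "top" or "wrist"; returns (picture, depth): 420x560x3 uint8, blue, green, red; 420x560 float32, mm along the optical axis (not along the pixel's ray), 0 where there is no reading.
- env.calibration(name): a dict with "vertical_fov" (degrees; the focal length in pixels is half the picture's height over the tangent of half this angle, whatever the lens; pixels are square), "cx", "cy" (the principal point, pixels), "eye" and "rotation" of the camera in the world. Camera axes: x right, y up, looking along -z (the intrinsics and any distortion apply to the point x, -y, -z); pixel columns grow to the right and rows downward; lengths in mm; the calibration is good to about 2 mm. A picture is of the moment at which its call begins: read the wrist's pose just before it. calibration takes no time and is no camera call; for the wrist camera it gives the pose at the moment of the call.
- env.job_done(): hands the job in, once; it reports no verdict.
The state is a dict: "t": time; "joints": joint angles; "qvel": joint speeds; "tau": joint torques, N m; "eef_pos": TCP position; "tcp_rot": TCP orientation; "ft_force": force on the tool from outside, world axes, zero at the start; "moment": the same for the moment, N m; "opening": opening from 0.0 (shut) to 1.0 (fully open).
Only numpy, scipy, OpenCV 4.12 (cv2) and the standard library are available. Lean on these libraries where they do the work, as an engineer would, in place of code of your own. Each camera call takes 0.05 s, during which the arm holds its last target.

### The job

This laboratory shaker is open for a new drive belt. Take the red-handled locking pin out of the blue service block, put it through the hole in the end of the yellow tensioner arm, swing the arm back against its spring with the pin until you feel the pin drop into the hole of the lock plate underneath, and push it fully home so that the tension wheel stays pinned back when you let go. Go gently: do not force the pin against the plate or the arm, never let the sprung arm snap back, and leave everything else on the bench alone.

Things in the scene. Friction and masses are not known exactly. Their poses are not given: they have to be found in the camera images.
- shaker: Bench orbital shaker, platform off, belt drive open: white housing 350 x 340 x 80 mm (x, y, z) plus a 40 mm control panel in front (its -x side). Fixed. Origin: centre of its underside; z up. Its deck carries pulleys, posts and the sprung tensioner, all below 118 mm; near the front, under the swing of the arm's end, lies the dark lock plate.
- plate_middle (a point): Point on the smooth top (94 mm above the shaker's underside) of the dark steel lock plate, 50 x 165 mm, 14 thick, under the arm's hole at tensioner = 0.50. The plate's one pin hole, 11.5 mm wide, right through, was set by slots: it lies up to 12 mm either way from here along the arm hole's path (tensioner 0.36 to 0.64). No reading gives it: feel for it.
- pivot (a point): Point on the vertical pivot axis of the tensioner arm (the hub with the coiled spring), 112 mm above the shaker's underside; fixed to the shaker.
- lever_hole (a point): Centre of the upper mouth of the vertical pin hole in the end of the yellow tensioner arm (square boss 30 x 30 mm, 16 mm tall, hole 11.5 mm wide, right through), 112 mm above the shaker's underside, 90 mm from the pivot; moves with the arm. The boss ends 2 mm above the lock plate: a pin in it meets the plate 18 mm below this point.
- tensioner (a joint): Angle (rad) of the yellow bell-crank tensioner arm that carries the black tension wheel: 0 at its rest stop (start), grows clockwise seen from above, end stop 0.76. A torsion spring pulls it back to 0: about 3 N at the arm's hole at 0, 5.5 N at 0.5.
- lock_pin: Locking pin, about 60 g. Origin: centre of its tip (lower end); z up the pin. From the tip: nose tapered from 8.4 to 10 mm wide over 3 mm, round steel shank 10 mm wide to 30 mm, collar 22 mm wide to 34 mm, flat red handle 24 (its x) x 14 mm (its y) to 70 mm. Starts upright in a hole of the service block, collar on its top. Fully home, the collar sits on the arm's boss, the tip 30 mm below its upper mouth.
- pin_handle (a point): Point on the pin's axis in the red handle, 56 mm above its tip, 14 mm below its top; good to grip across the 14 mm flats (its y).
- service_block: Blue block 170 x 60 x 45 mm (x, y, z), fixed, with three holes 12 mm wide in a row along its x, 52 mm apart. Origin: centre of its underside. The pin and two other tools stand in the holes in any order.
- nut_driver: Nut driver with round black handle 24 mm wide, 84 mm long, standing in the block; origin: its lower end, 15 mm above the bench. Leave alone.
- hex_driver: Hex driver with grey cross handle 44 mm wide, 58 mm long, standing in the block; origin: its lower end, 15 mm above the bench. Leave alone.
- beaker: Empty glass beaker 84 mm wide, 110 mm tall; origin: centre of its underside. Leave alone.
- sample_jar: Amber jar 68 mm wide, 100 mm tall; origin: centre of its underside. Leave alone.
- spanner: Steel spanner 180 mm long lying on the bench; origin: its middle, at the bench. Leave alone.

How it is judged (in metres and radians):
On the way, in this order (a step that is already met when the one before it is completed fails the run):
1. the pin stands in the hole of the tensioner arm, the arm still near its rest stop (horizontal distance between lock_pin and lever_hole below 0.004 m and z of lock_pin in the frame of lever_hole below -0.008 m and value of joint tensioner below 0.2 rad), for 0.1 s.
2. the arm has been swung back against its spring with the pin in its hole (value of joint tensioner above 0.3 rad and horizontal distance between lock_pin and lever_hole below 0.005 m and z of lock_pin in the frame of lever_hole below -0.008 m), for 0.1 s.
At the end, for the whole second after the job is handed in: Arm pinned back: tensioner between 0.32 and 0.68 rad and still, the pin upright (within 0.15 rad) and at rest in the arm's hole (tip within 5 mm of its axis) and fully home (tip over 27.5 mm below the hole's upper mouth), the robot clear of everything (value of joint tensioner between 0.32 and 0.68 rad and velocity of joint tensioner above -0.05 rad/s and horizontal distance between lock_pin and lever_hole below 0.005 m and z of lock_pin in the frame of lever_hole below -0.0275 m and angle between lock_pin's own z axis and vertical below 0.15 rad and linear speed of lock_pin below 0.02 m/s); the robot touches nothing.
It fails at once if the pin is forced against the arm or the lock plate with more than 50 N (contact force between lock_pin and shaker above 50 N).
It fails at once if the gripper or robot presses on the shaker with more than 20 N (contact force between any of the fingers, the arm and shaker above 20 N).
It fails at once if the sprung arm snaps back (faster than 2.5 rad/s) (velocity of joint tensioner below -2.5 rad/s).
It fails at once if another tool in the block, the beaker, the jar or the spanner is pulled out or pushed aside by more than 20 mm (distance of any of nut_driver, hex_driver, beaker, sample_jar, spanner from where it was at the start of the episode above 0.02 m).
It also fails if it takes over 58 s, if anything falls off the work surface, if the arm or the gripper's body presses on something with over 40 N, if the wrist force passes 120 N, or if a joint passes its speed limit or range.

## Working session

There is one attempt and no reset: what is moved stays moved. The work goes in short steps, Python scripts to look and compute and a tool call to move; the robot and the scene stay as the last step left them, time stands still between calls to the robot, and variables do not carry over. Pictures are saved under pics/ and viewed, and the job is handed in when it is done.

Besides the shell and the picture viewer there is one more tool, called as name(argument=value, ...), one argument or row to a line, values as JSON. move_arm: Moves the arm, as the interface text tells. Its arguments: {"type":"object","properties":{"rows":{"type":"array"}},"required":["rows"]}

```bash
mkdir -p pics
cat > h.py <<'E'
from cell import env
import numpy as np, cv2
def snap(name,tag):
    c=env.calibration(name); im,d=env.read_camera(name)
    cv2.imwrite(f'pics/{tag}.png',im); np.savez(f'pics/{tag}.npz',im=im,d=d,eye=c['eye'],R=c['rotation'],f=210/np.tan(np.radians(c['vertical_fov'])/2),cx=c['cx'],cy=c['cy'])
    return c
def load(tag): return np.load(f'pics/{tag}.npz')
def world(L,u,v,z=None):
    R=np.array(L['R']);e=np.array(L['eye'])
    r=np.array([(u-L['cx'])/L['f'],-(v-L['cy'])/L['f'],-1.0])
    if z is None: return e+R@(r*L['d'][int(v),int(u)])
    w=R@r; return e+w*(z-e[2])/w[2]
def proj(L,p):
    q=np.array(L['R']).T@(np.array(p)-L['eye']); return (L['cx']+L['f']*q[0]/-q[2], L['cy']-L['f']*q[1]/-q[2])
E
python3 - <<'E'
from h import *
for n in('scene','top','wrist'):
    print(n,snap(n,n+'0'))
print(env.state())
E
```

```text
scene {'vertical_fov': 49.36269500134048, 'cx': 283.06613163389864, 'cy': 209.5743418057154, 'eye': array([1098.96928148, -806.5085029 ,  749.97711905]), 'rotation': array([0.99397313, 0.01093133, 0.61284596])}
top {'vertical_fov': 50.574415851635, 'cx': 277.0742611284574, 'cy': 207.50075739061037, 'eye': array([ 400.43808148,  -10.29006681, 1396.19633346]), 'rotation': array([ 0.07422749, -0.00993829, -1.57530165])}
wrist {'vertical_fov': 68.02671894852021, 'cx': 278.0979223609393, 'cy': 213.8494515957694, 'eye': array([161.04051588, 607.25581482, 384.29756105]), 'rotation': array([-2.74219434e-01,  8.12237152e-04,  1.19040018e+00])}
{'t': 0.15, 'joints': array([ 1.08540069e+00,  4.91420359e-01,  1.55928550e+00, -5.67499692e-06,
        1.09167227e+00, -1.05604273e-01]), 'qvel': array([ 0.0005018 , -0.00059586, -0.0003912 , -0.00155281, -0.00197428,
       -0.00194163]), 'tau': array([ 2.37896529e-03, -6.12898850e+01, -2.58283639e+01,  6.93321065e-02,
        4.73144744e-02, -3.19638673e-05]), 'eef_pos': array([231.61978221, 580.34373975, 233.20468392]), 'tcp_rot': array([-1.57071854e+00,  7.81634040e-04,  1.19100761e+00]), 'ft_force': array([0.71138684, 0.16354222, 0.24522488]), 'moment': array([-0.00990581, -0.02305188,  0.00154848]), 'opening': 1.0007348669521374}
```

```bash
sed -i "s/R=c\['rotation'\],/R=Rotation.from_euler('xyz',c['rotation']).as_matrix(),/; s/^import numpy/from scipy.spatial.transform import Rotation\nimport numpy/" h.py
python3 - <<'E'
from h import *
from scipy.spatial.transform import Rotation
for n in('scene','top','wrist'):
    L=dict(np.load(f'pics/{n}0.npz')) if 0 else None
for n in('scene','top','wrist'):
    z=dict(np.load(f'pics/{n}0.npz')); z['R']=Rotation.from_euler('xyz',z['R']).as_matrix(); np.savez(f'pics/{n}0.npz',**z)
E
```

```text
(no output)
```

View pics/scene0.png

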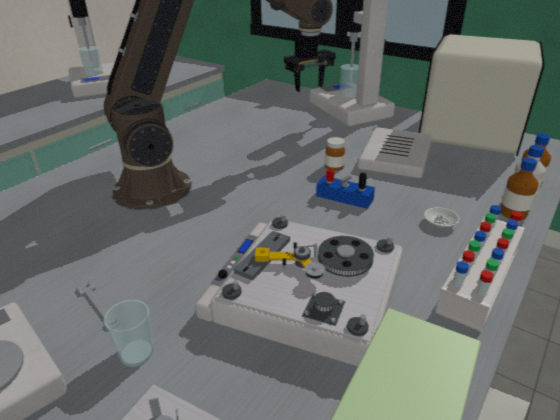

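View pics/top0.png

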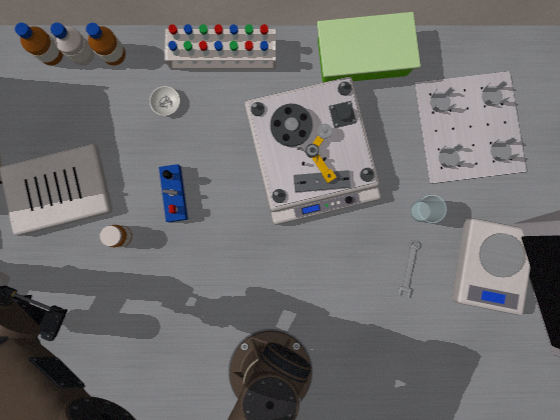

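View pics/wrist0.png

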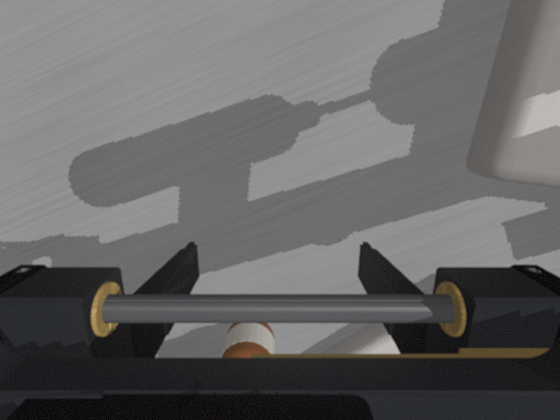

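Run:
```python
from h import *
L=load('top0'); im=L['im']
a=cv2.resize(im[155:230,145:200],None,fx=7,fy=7,interpolation=cv2.INTER_CUBIC)
b=cv2.resize(im[120:200,280:360],None,fx=6.5,fy=6.5,interpolation=cv2.INTER_CUBIC)
c=np.zeros((525,a.shape[1]+b.shape[1],3),np.uint8);c[:a.shape[0],:a.shape[1]]=a;c[:b.shape[0],a.shape[1]:]=b
cv2.imwrite('pics/c1.png',c);print(c.shape,a.shape)
hsv=cv2.cvtColor(im,cv2.COLOR_BGR2HSV).astype(int);H,S,V=hsv[...,0],hsv[...,1],hsv[...,2]
def rep(n,m,x0,x1,y0,y1):
    mm=np.zeros_like(m);mm[y0:y1,x0:x1]=m[y0:y1,x0:x1];v,u=np.where(mm);P=np.array([world(L,a,b) for a,b in zip(u,v)])
    print(n,len(u),u.mean(),v.mean(),P.mean(0),np.percentile(P,[5,50,95],axis=0).round(1).tolist());return u,v,P
rep('red',((H<8)|(H>172))&(S>150)&(V>60),145,200,195,230)
u,v,P=rep('blue',(H>105)&(H<130)&(S>150)&(V>60),145,200,155,230)
T=P[P[:,2]>38]; 
print(cv2.minAreaRect(T[:,:2].astype(np.float32)))
u,v,P=rep('yel',(H>18)&(H<32)&(S>150)&(V>80),280,360,120,200)
print(cv2.minAreaRect(P[:,:2].astype(np.float32)))
for p in [(215,50),(215,270),(300,250),(30,280)]: print(p,world(L,*p))
for p in [(335,140),(265,120),(350,90)]: print(p,world(L,*p))
```

```text
(525, 905, 3) (525, 385, 3)
red 41 171.6829268292683 208.3658536585366 [496.55193526 287.37801611  84.32972368] [[485.7, 282.1, 75.4], [497.3, 286.4, 85.2], [506.4, 294.3, 89.8]]
blue 907 173.0672546857773 193.19184123484013 [545.05635975 291.1392406   52.29027029] [[467.7, 261.7, 39.1], [540.3, 290.6, 45.3], [625.7, 326.5, 50.3]]
((469.38153076171875, 199.358154296875), (413.0631103515625, 155.5672607421875), 51.15909194946289)
yel 325 322.51384615384615 163.2123076923077 [ 626.22875117 -157.40052608  106.52853707] [[578.5, -184.5, 99.0], [618.2, -155.9, 106.0], [698.1, -134.8, 115.1]]
((637.8925170898438, -153.53964233398438), (141.2761993408203, 47.50724792480469), 16.77949333190918)
(215, 50) [982.59647631 163.86160605  73.93981225]
(215, 270) [310.05581778 169.06687654   3.23588363]
(300, 250) [370.54649466 -95.88364949  -1.79305343]
(30, 280) [2.82101614e+02 7.40979383e+02 2.76659915e-01]
(335, 140) [ 701.2228701  -198.97499169   79.67396881]
(265, 120) [762.42103983  11.35497197  81.1064464 ]
(350, 90) [ 850.85571798 -244.58090103   91.6913904 ]
```

View pics/c1.png

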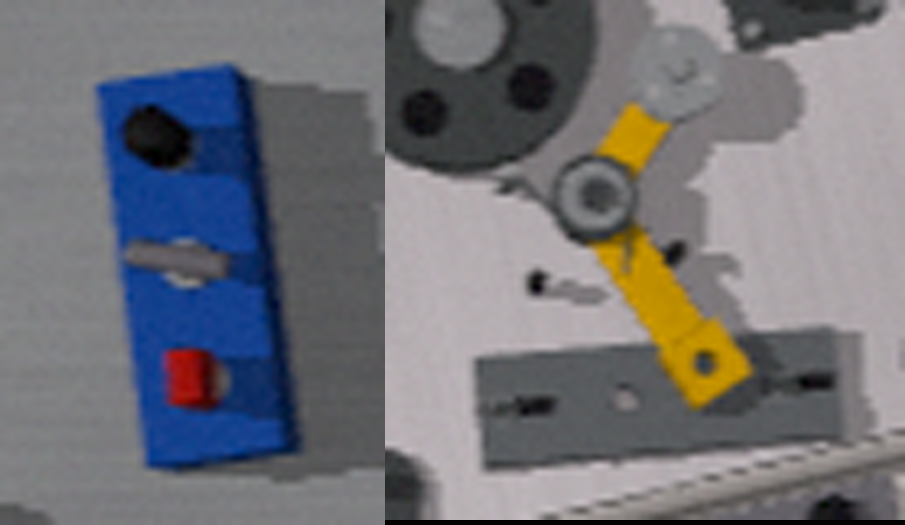

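Run:
```python
from h import *
L=load('top0')
c=lambda x,y:(280+(x-385)/6.5-.4,120+y/6.5-.4)
p=world(L,*c(597,195),118);h=world(L,*c(706,362),112);m=world(L,*c(627,397),94)
print(p,h,m,np.linalg.norm(h-p))
b=lambda x,y:(145+x/7-.4,155+y/7-.4)
for q in [(97,88),(232,66),(299,450),(150,467)]: print(world(L,*b(*q),45))
print('pin',world(L,*b(185,378),85))
v=(h-p)[:2]; v=v/np.linalg.norm(v)*90
for t in (0,.36,.5,.64):
    c,s=np.cos(t),np.sin(t); q=p[:2]+np.array([[c,s],[-s,c]])@v; print(t,q,proj(L,[*q,94]))
print((np.arctan2(*(m-p)[1::-1])-np.arctan2(v[1],v[0])), np.linalg.norm((m-p)[:2]))
S=load('scene0');print(proj(S,h),proj(S,[497,287,85]))
cv2.imwrite('pics/c2.png',cv2.resize(S['im'][150:320,200:420],None,fx=3.5,fy=3.5,interpolation=cv2.INTER_CUBIC))
```

```text
[ 664.24292593 -126.59267818  118.        ] [ 589.49723606 -175.29555091  112.        ] [ 576.22269161 -141.45583992   94.        ] 89.41413739438836
[626.00753744 338.3448425   45.        ]
[635.56080032 279.56211767  45.        ]
[467.22467053 248.53948047  45.        ]
[460.10966827 312.90993237  45.        ]
pin [495.81542922 289.15028421  85.        ]
0 [ 588.83752241 -175.72540781] (np.float64(328.3632600228059), np.float64(176.40458512492953))
0.36 [ 576.36305363 -146.01246307] (np.float64(318.37140541235914), np.float64(180.6249059894598))
0.5 [ 574.51297337 -133.55942872] (np.float64(314.1659104635028), np.float64(181.2600771256718))
0.64 [ 574.41872949 -120.97006895] (np.float64(309.9066499761509), np.float64(181.30520078829252))
-0.41020316716189686 89.26631630622747
(np.float64(262.2772785418004), np.float64(251.32495631321268)) (np.float64(329.9501073673933), np.float64(170.27255714318977))
```

View pics/c2.png

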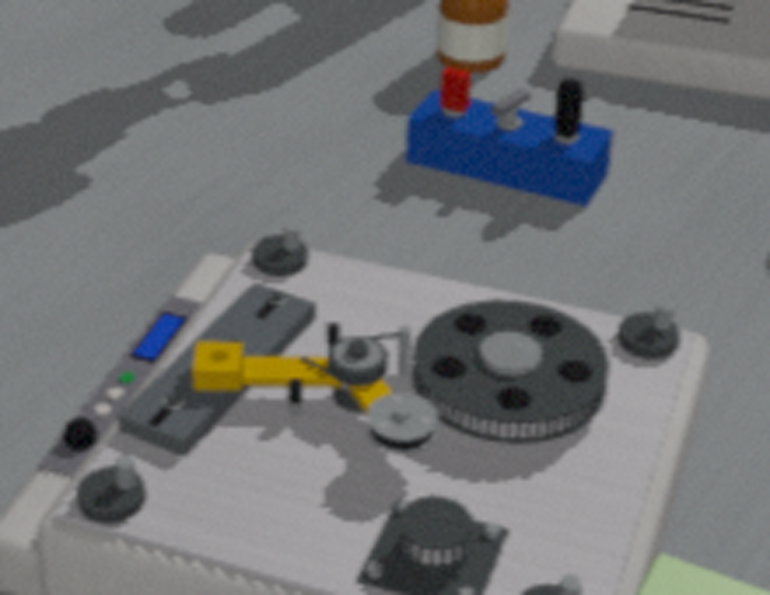

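Run:
```python
from h import *
L=load('wrist0'); t=np.array([231.6,580.3,233.2])
for dz in (0,-100,-150):
  for back in (0,30,60):
    p=t+[0,0,dz]+back*np.array([-.929,.371,0]); print(dz,back,proj(L,p))
```

```text
0 0 (np.float64(280.52072739120166), np.float64(273.46998062032424))
0 30 (np.float64(280.61908170489716), np.float64(219.56328946945658))
0 60 (np.float64(280.72811816614455), np.float64(159.80185532589402))
-100 0 (np.float64(279.7275182173539), np.float64(219.43582086039905))
-100 30 (np.float64(279.7632285506244), np.float64(184.22754105766148))
-100 60 (np.float64(279.8012991041346), np.float64(146.69222347663143))
-150 0 (np.float64(279.51547129375365), np.float64(204.9909837049776))
-150 30 (np.float64(279.5397906486163), np.float64(175.0024240482769))
-150 60 (np.float64(279.5654542491757), np.float64(143.35625494858948))
```

move_arm(
  rows=[
    {"ry": -0.11},
    {"ry": -0.11},
    {"ry": -0.11},
    {"ry": -0.11},
    {"ry": -0.1},
  ],
)

```text
validation failed for argument at $.ro...
```

move_arm(
  rows=[
    {"tx": 0, "ty": 0, "tz": 0, "rx": 0, "ry": -0.11, "rz": 0, "grip": 100},
    {"tx": 0, "ty": 0, "tz": 0, "rx": 0, "ry": -0.11, "rz": 0, "grip": 100},
    {"tx": 0, "ty": 0, "tz": 0, "rx": 0, "ry": -0.11, "rz": 0, "grip": 100},
    {"tx": 0, "ty": 0, "tz": 0, "rx": 0, "ry": -0.11, "rz": 0, "grip": 100},
    {"tx": 0, "ty": 0, "tz": 0, "rx": 0, "ry": -0.1, "rz": 0, "grip": 100},
  ],
)

```text
t: 0.57
eef_pos: [231.7, 580.4, 233.4]
tcp_rot: [-1.571, 0.0, 1.737]
ft_force: [0.9, -0.2, -0.2]
opening: 1.0
```

move_arm(
  rows=[
    {"tx": -3.3, "ty": 0, "tz": -2.1, "rx": 0, "ry": 0, "rz": 0, "grip": 100},
    {"tx": -3.3, "ty": 0, "tz": -2.1, "rx": 0, "ry": 0, "rz": 0, "grip": 100},
    {"tx": -3.3, "ty": 0, "tz": -2.1, "rx": 0, "ry": 0, "rz": 0, "grip": 100},
    {"tx": -3.3, "ty": 0, "tz": -2.1, "rx": 0, "ry": 0, "rz": 0, "grip": 100},
    {"tx": -3.3, "ty": 0, "tz": -2.1, "rx": 0, "ry": 0, "rz": 0, "grip": 100},
    {"tx": -3.3, "ty": 0, "tz": -2.1, "rx": 0, "ry": 0, "rz": 0, "grip": 100},
    {"tx": -3.3, "ty": 0, "tz": -2.1, "rx": 0, "ry": 0, "rz": 0, "grip": 100},
    {"tx": -3.3, "ty": 0, "tz": -2.1, "rx": 0, "ry": 0, "rz": 0, "grip": 100},
    {"tx": -3.3, "ty": 0, "tz": -2.1, "rx": 0, "ry": 0, "rz": 0, "grip": 100},
    {"tx": -3.3, "ty": 0, "tz": -2.1, "rx": 0, "ry": 0, "rz": 0, "grip": 100},
  ],
)

```text
t: 1.4
eef_pos: [492.6, 286.5, 233.6]
tcp_rot: [-1.571, -0.0, 1.731]
ft_force: [0.8, 0.4, 0.3]
opening: 1.003
```

Run:
```python
from h import *
snap('wrist','w1'); s=env.state(); print(s['t'],s['eef_pos'],s['tcp_rot'])
```

```text
1.45 [496.65243434 282.43233163 233.46770582] [-1.57212266e+00  1.33647858e-03  1.72830263e+00]
```

View pics/w1.png

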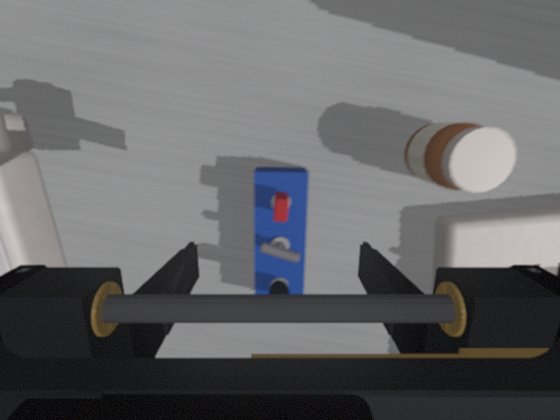

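Run:
```python
from h import *
snap('wrist','w2'); s=env.state(); print(s['t'],s['eef_pos'],s['tcp_rot'])
L=load('w2');im=L['im']
cv2.imwrite('pics/c3.png',cv2.resize(im[160:310,230:340],None,fx=5,fy=4,interpolation=cv2.INTER_CUBIC) if 0 else cv2.resize(im[160:300,230:340],None,fx=4,fy=4,interpolation=cv2.INTER_CUBIC))
hsv=cv2.cvtColor(im,cv2.COLOR_BGR2HSV).astype(int);H,S,V=hsv[...,0],hsv[...,1],hsv[...,2]
m=((H<8)|(H>172))&(S>150)&(V>60)&(np.arange(560)[None]<340); m[:160]=0;m[300:]=0
v,u=np.where(m);print(u.min(),u.max(),v.min(),v.max(),u.mean(),v.mean())
b=(H>105)&(H<130)&(S>120)&(V>50); b[290:]=0; b[:,:230]=0;b[:,330:]=0
for r in range(175,290,15): 
  w=np.where(b[r])[0]; 
  if len(w): print(r,w.min(),w.max(),world(L,w.min()-.5,r,45)[:2],world(L,w.max()+.5,r,45)[:2])
```

```text
1.5 [494.66630531 284.58018938 233.32955463] [-1.57119459e+00  6.11089702e-04  1.72643102e+00]
281 293 189 216 287.1587837837838 204.1689189189189
175 260 313 [475.73890973 256.72641856] [466.48677114 315.13731285]
190 261 312 [492.11465352 260.16576296] [483.08293359 317.16348475]
205 260 312 [509.2856449  261.47583307] [499.95213257 320.35518975]
220 260 311 [526.74914008 263.94824587] [517.46249856 322.50850293]
235 261 310 [544.51712876 267.63145981] [535.4598852  324.72170681]
250 261 310 [562.96989111 270.26039536] [553.78115989 328.15499396]
265 261 309 [581.95052005 272.96453521] [572.81287418 330.51227572]
280 261 308 [601.48199476 275.74715318] [592.39696569 332.93797531]
```

View pics/c3.png

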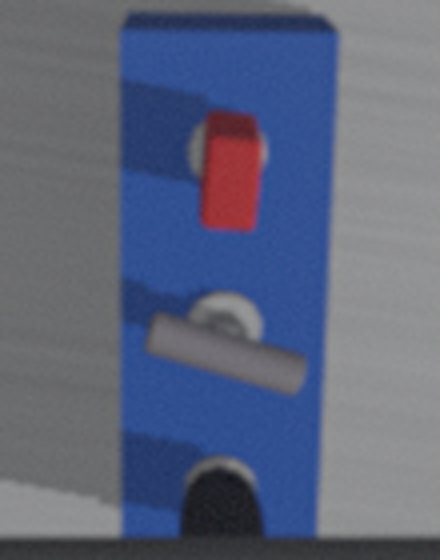

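Run:
```python
from h import *
L=load('w2'); P=[world(L,230+x/4-.4,160+y/4-.4,85)[:2] for x,y in [(207,136),(262,138),(256,230),(200,228)]]
P=np.array(P);print(P,P.mean(0)); 
for a,b in((0,3),(1,2),(0,1),(3,2)): d=P[b]-P[a];print(np.linalg.norm(d),np.arctan2(d[1],d[0]))
# collar check: collar centre z=49; ellipse crop 
print(world(L,230+229/4-.4,160+152/4-.4,49))
s=env.state();print(s['eef_pos'],s['tcp_rot'],L['eye'])
```

```text
[[484.12672922 281.95974217]
 [482.50699414 295.38390594]
 [505.95538899 297.92494028]
 [507.6389508  283.97066093]] [495.05701579 289.80981233]
23.59805835210518 0.08531890583224941
23.585675240195023 0.1079458546726533
13.521527829856648 1.6908740326047285
14.055471983113858 1.6908644231559096
[495.17827723 290.21512923  49.        ]
[494.66630531 284.58018938 233.32955463] [-1.57119459e+00  6.11089702e-04  1.72643102e+00] [421.29000894 269.14532603 384.52922752]
```

move_arm(
  rows=[
    {"tx": 0, "ty": 1, "tz": 0, "rx": 0, "ry": 0.055, "rz": 0, "grip": 60},
    {"tx": 0, "ty": 2, "tz": 0, "rx": 0, "ry": 0, "rz": 0, "grip": 60},
    {"tx": 0, "ty": 2, "tz": 0, "rx": 0, "ry": 0, "rz": 0, "grip": 60},
    {"tx": 0, "ty": 1, "tz": 0, "rx": 0, "ry": 0, "rz": 0, "grip": 60},
    {"tx": 0, "ty": 0, "tz": 0, "rx": 0, "ry": 0, "rz": 0, "grip": 60},
    {"tx": 0, "ty": 0, "tz": 0, "rx": 0, "ry": 0, "rz": 0, "grip": 60},
    {"tx": 0, "ty": 0, "tz": 0, "rx": 0, "ry": 0, "rz": 0, "grip": 60},
    {"tx": 0, "ty": 0, "tz": 0, "rx": 0, "ry": 0, "rz": 0, "grip": 60},
  ],
)

```text
t: 2.17
eef_pos: [491.9, 288.6, 174.7]
tcp_rot: [-1.572, -0.001, 1.676]
ft_force: [-1.0, 0.1, 0.8]
opening: 0.601
```

Run:
```python
from h import *
snap('wrist','w3'); s=env.state(); print(s['t'],s['eef_pos'],s['tcp_rot'])
L=load('w3');im=L['im']
cv2.imwrite('pics/c4.png',cv2.resize(im[150:300,220:350],None,fx=4,fy=4,interpolation=cv2.INTER_CUBIC))
```

```text
2.2167 [491.90371349 288.49017555 174.62913446] [-1.57231978e+00 -5.92634639e-04  1.67617632e+00]
```

View pics/c4.png

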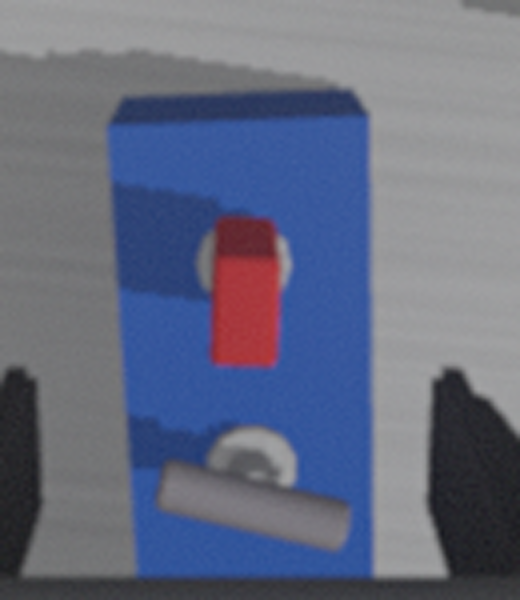

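```bash
cat >> h.py <<'E'
def delta(target,s=None):
    s=s or env.state(); R=Rotation.from_euler('xyz',s['tcp_rot']).as_matrix()
    return R.T@(np.array(target)-s['eef_pos'])/10
E
python3 - <<'E'
from h import *
L=load('w3'); P=[world(L,220+x/4-.4,150+y/4-.4,85)[:2] for x,y in [(215,256),(279,257),(278,367),(211,365)]]
P=np.array(P);print(P,P.mean(0)); 
for a,b in((0,3),(1,2),(0,1),(3,2)): d=P[b]-P[a];print(np.linalg.norm(d),np.arctan2(d[1],d[0]))
print(delta([495.3,289.9,73]))
E
```

```text
[[484.06114727 282.41700794]
 [482.92527257 295.23284585]
 [506.36521567 297.72571704]
 [507.36981381 283.94340195]] [495.18036233 289.8297432 ]
23.358591878603875 0.06539274414565907
23.572130558822355 0.10595315069549506
12.866076041782279 1.659195884015289
13.818879357017144 1.6435580246270556
[ 0.09845359 10.16349891 -0.33709063]
```

move_arm(
  rows=[
    {"tx": 0.1, "ty": 1, "tz": -0.34, "rx": 0, "ry": 0.015, "rz": 0, "grip": 60},
    {"tx": 0, "ty": 2, "tz": 0, "rx": 0, "ry": 0, "rz": 0, "grip": 60},
    {"tx": 0, "ty": 2.5, "tz": 0, "rx": 0, "ry": 0, "rz": 0, "grip": 60},
    {"tx": 0, "ty": 2.5, "tz": 0, "rx": 0, "ry": 0, "rz": 0, "grip": 60},
    {"tx": 0, "ty": 1.5, "tz": 0, "rx": 0, "ry": 0, "rz": 0, "grip": 60},
    {"tx": 0, "ty": 0.65, "tz": 0, "rx": 0, "ry": 0, "rz": 0, "grip": 60},
    {"tx": 0, "ty": 0, "tz": 0, "rx": 0, "ry": 0, "rz": 0, "grip": 60},
    {"tx": 0, "ty": 0, "tz": 0, "rx": 0, "ry": 0, "rz": 0, "grip": 60},
  ],
)

```text
t: 2.88
eef_pos: [495.2, 289.7, 72.4]
tcp_rot: [-1.571, -0.0, 1.661]
ft_force: [-0.6, -1.4, 0.5]
opening: 0.598
```

Run:
```python
from h import *
snap('wrist','w4'); s=env.state(); print(s['t'],s['eef_pos'],s['tcp_rot'],s['ft_force'])
```

```text
2.9333 [495.40017623 289.78060867  72.8881565 ] [-1.57195223e+00 -4.53519788e-04  1.66072903e+00] [-0.46497908 -0.3104259   0.97386863]
```

View pics/w4.png

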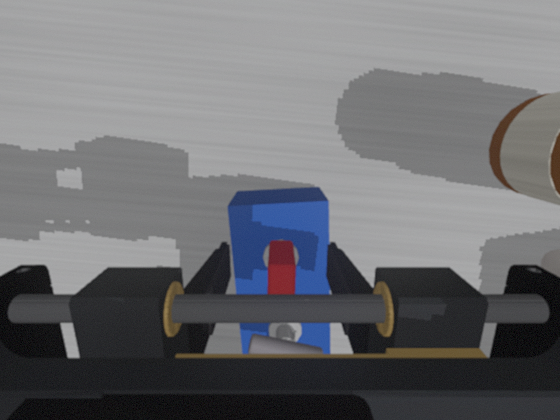

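The handle is centred between the fingers at (282, 270). Next I close the gripper and lift slightly.

move_arm(
  rows=[
    {"tx": 0, "ty": 0, "tz": 0, "rx": 0, "ry": 0, "rz": 0, "grip": 5},
    {"tx": 0, "ty": 0, "tz": 0, "rx": 0, "ry": 0, "rz": 0, "grip": 5},
    {"tx": 0, "ty": 0, "tz": 0, "rx": 0, "ry": 0, "rz": 0, "grip": 5},
    {"tx": 0, "ty": 0, "tz": 0, "rx": 0, "ry": 0, "rz": 0, "grip": 5},
    {"tx": 0, "ty": 0, "tz": 0, "rx": 0, "ry": 0, "rz": 0, "grip": 5},
    {"tx": 0, "ty": 0, "tz": 0, "rx": 0, "ry": 0, "rz": 0, "grip": 5},
    {"tx": 0, "ty": 0, "tz": 0, "rx": 0, "ry": 0, "rz": 0, "grip": 5},
  ],
)

```text
t: 3.52
eef_pos: [494.9, 289.6, 72.2]
tcp_rot: [-1.571, -0.0, 1.661]
ft_force: [-0.1, 0.6, -0.0]
opening: 0.165
```

move_arm(
  rows=[
    {"tx": 0, "ty": 0, "tz": 0, "rx": 0, "ry": 0, "rz": 0, "grip": 5},
    {"tx": 0, "ty": 0, "tz": 0, "rx": 0, "ry": 0, "rz": 0, "grip": 5},
    {"tx": 0, "ty": -0.3, "tz": 0, "rx": 0, "ry": 0, "rz": 0, "grip": 5},
    {"tx": 0, "ty": -0.7, "tz": 0, "rx": 0, "ry": 0, "rz": 0, "grip": 5},
    {"tx": 0, "ty": -1, "tz": 0, "rx": 0, "ry": 0, "rz": 0, "grip": 5},
    {"tx": 0, "ty": -1.5, "tz": 0, "rx": 0, "ry": 0, "rz": 0, "grip": 5},
    {"tx": 0, "ty": -2.5, "tz": 0, "rx": 0, "ry": 0, "rz": 0, "grip": 5},
    {"tx": 0, "ty": -3, "tz": 0, "rx": 0, "ry": 0, "rz": 0, "grip": 5},
    {"tx": 0, "ty": -3, "tz": 0, "rx": 0, "ry": 0, "rz": 0, "grip": 5},
    {"tx": 0, "ty": -2, "tz": 0, "rx": 0, "ry": 0, "rz": 0, "grip": 5},
  ],
)

```text
t: 4.35
eef_pos: [495.2, 289.4, 216.0]
tcp_rot: [-1.574, -0.0, 1.661]
ft_force: [-0.2, 0.4, -0.7]
opening: 0.147
```

Run:
```python
from h import *
snap('wrist','w5'); s=env.state(); print(s['t'],s['eef_pos'],s['tcp_rot'],s['ft_force'],s['opening'])
print(delta([588,-176,212]))
snap('scene','s5')
L=load('s5'); cv2.imwrite('pics/c5.png',cv2.resize(L['im'][60:320,200:420],None,fx=2.3,fy=2.3,interpolation=cv2.INTER_CUBIC))
```

```text
4.4 [496.14661058 289.8830548  218.95939439] [-1.57783987 -0.00192585  1.66113714] [0.89476959 0.46178937 2.70214632] 0.1462240205111179
[-47.22825578   0.6397995   -4.94039503]
```

View pics/w5.png

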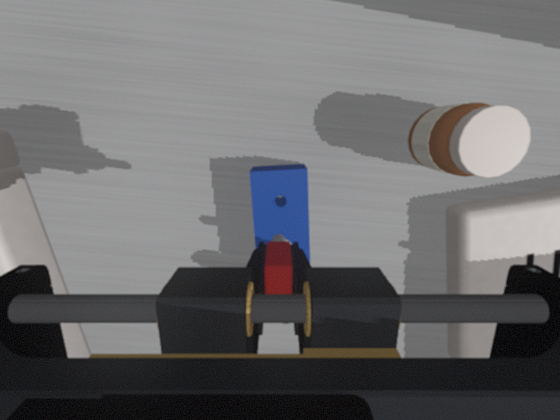

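View pics/c5.png

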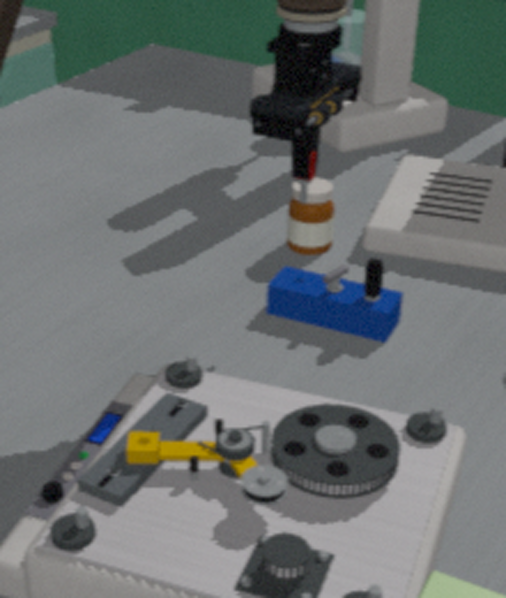

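move_arm(
  rows=[
    {"tx": -2, "ty": 0, "tz": -0.5, "rx": 0, "ry": 0, "rz": 0, "grip": 5},
    {"tx": -4, "ty": 0, "tz": -0.5, "rx": 0, "ry": 0, "rz": 0, "grip": 5},
    {"tx": -4, "ty": 0, "tz": -0.5, "rx": 0, "ry": 0, "rz": 0, "grip": 5},
    {"tx": -4, "ty": 0, "tz": -0.5, "rx": 0, "ry": 0, "rz": 0, "grip": 5},
    {"tx": -4, "ty": 0, "tz": -0.5, "rx": 0, "ry": 0, "rz": 0, "grip": 5},
    {"tx": -4, "ty": 0, "tz": -0.5, "rx": 0, "ry": 0, "rz": 0, "grip": 5},
    {"tx": -4, "ty": 0, "tz": -0.5, "rx": 0, "ry": 0, "rz": 0, "grip": 5},
    {"tx": -4, "ty": 0, "tz": -0.5, "rx": 0, "ry": 0, "rz": 0, "grip": 5},
    {"tx": -4, "ty": 0, "tz": -0.5, "rx": 0, "ry": 0, "rz": 0, "grip": 5},
    {"tx": -3, "ty": 0, "tz": -0.4, "rx": 0, "ry": 0, "rz": 0, "grip": 5},
  ],
)

```text
t: 5.28
eef_pos: [576.8, -77.7, 211.8]
tcp_rot: [-1.57, 0.0, 1.66]
ft_force: [0.0, -0.3, -0.8]
opening: 0.145
```

move_arm(
  rows=[
    {"tx": -2, "ty": 0, "tz": 0, "rx": 0, "ry": 0, "rz": 0, "grip": 5},
    {"tx": -1, "ty": 0, "tz": 0, "rx": 0, "ry": 0, "rz": 0, "grip": 5},
    {"tx": 0, "ty": 0, "tz": 0, "rx": 0, "ry": 0, "rz": 0, "grip": 5},
    {"tx": 0, "ty": 0, "tz": 0, "rx": 0, "ry": 0, "rz": 0, "grip": 5},
    {"tx": 0, "ty": 0, "tz": 0, "rx": 0, "ry": 0, "rz": 0, "grip": 5},
    {"tx": 0, "ty": 0, "tz": 0, "rx": 0, "ry": 0, "rz": 0, "grip": 5},
    {"tx": 0, "ty": 0, "tz": 0, "rx": 0, "ry": 0, "rz": 0, "grip": 5},
    {"tx": 0, "ty": 0, "tz": 0, "rx": 0, "ry": 0, "rz": 0, "grip": 5},
  ],
)

```text
t: 5.95
eef_pos: [579.8, -103.5, 212.2]
tcp_rot: [-1.571, -0.0, 1.662]
ft_force: [0.3, -0.6, -0.8]
opening: 0.148
```

Run:
```python
from h import *
s=env.state();snap('wrist','w6');  print(s['t'],s['eef_pos'],s['tcp_rot'],s['ft_force'],s['opening'])
```

```text
5.95 [ 579.75497336 -103.49267323  212.22936139] [-1.57091130e+00 -9.54777781e-05  1.66219427e+00] [ 0.28850282 -0.61456567 -0.76468646] 0.14797209949805987
```

View pics/w6.png

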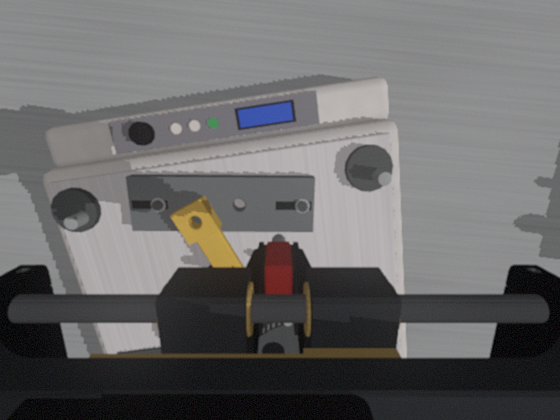

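Run:
```python
from h import *
L=load('w6');cv2.imwrite('pics/c6.png',cv2.resize(L['im'][165:275,125:325],None,fx=4,fy=4,interpolation=cv2.INTER_CUBIC))
```

```text
(no output)
```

View pics/c6.png

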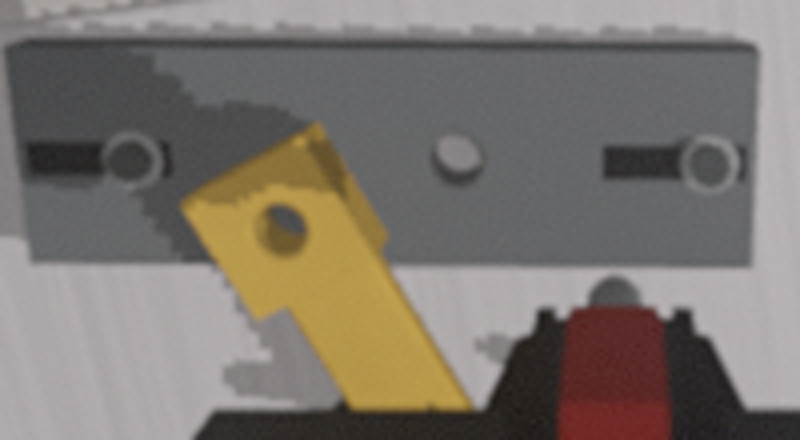

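Run:
```python
from h import *
L=load('w6');f=lambda x,y,z:world(L,125+x/4-.4,165+y/4-.4,z)
h=f(282,229,112);m=f(458,157,94);print(h,m)
for q in [(8,48),(757,46),(752,266),(30,262)]: print(f(*q,94))
a=f(183,205,112);b=f(320,124,112);print('boss',a,b)
# predicted tip location
s=env.state();R=Rotation.from_euler('xyz',s['tcp_rot']).as_matrix()
t=s['eef_pos']+[0,0,-58]; print([ (4*(u-125+.4),4*(v-165+.4)) for u,v in [proj(L,t),proj(L,t+[-5*1,0,0]),proj(L,t+[-5,0,5])]])
print(delta([h[0],h[1],178]))
```

```text
[ 587.85307699 -174.73293626  112.        ] [ 573.47451767 -140.4862524    94.        ]
[ 557.96039577 -239.34004039   94.        ]
[542.76084578 -77.15707338  94.        ]
[592.99725971 -72.15104233  94.        ]
[ 606.96644039 -236.34127805   94.        ]
boss [ 584.44641582 -195.55345641  112.        ] [ 564.40724046 -167.34563458  112.        ]
[(np.float64(621.3635115067906), np.float64(290.27864498576776)), (np.float64(623.9661732812118), np.float64(263.810921091101)), (np.float64(624.1951105111276), np.float64(273.1180101289998))]
[-7.14723081  3.42202356 -0.16004761]
```

move_arm(
  rows=[
    {"tx": -1.3, "ty": 0, "tz": -0.4, "rx": 0, "ry": 0, "rz": 0, "grip": 5},
    {"tx": -2, "ty": 0, "tz": -0.6, "rx": 0, "ry": 0, "rz": 0, "grip": 5},
    {"tx": -2, "ty": 0.5, "tz": -0.6, "rx": 0, "ry": 0, "rz": 0, "grip": 5},
    {"tx": -1.5, "ty": 1, "tz": -0.5, "rx": 0, "ry": 0, "rz": 0, "grip": 5},
    {"tx": -0.5, "ty": 1, "tz": 0, "rx": 0, "ry": 0, "rz": 0, "grip": 5},
    {"tx": 0, "ty": 0.9, "tz": 0, "rx": 0, "ry": 0, "rz": 0, "grip": 5},
    {"tx": 0, "ty": 0, "tz": 0, "rx": 0, "ry": 0, "rz": 0, "grip": 5},
    {"tx": 0, "ty": 0, "tz": 0, "rx": 0, "ry": 0, "rz": 0, "grip": 5},
    {"tx": 0, "ty": 0, "tz": 0, "rx": 0, "ry": 0, "rz": 0, "grip": 5},
    {"tx": 0, "ty": 0, "tz": 0, "rx": 0, "ry": 0, "rz": 0, "grip": 5},
  ],
)

```text
t: 6.83
eef_pos: [607.4, -174.6, 178.7]
tcp_rot: [-1.572, 0.0, 1.662]
ft_force: [1.3, 0.1, -0.5]
opening: 0.148
```

Run:
```python
from h import *
s=env.state();snap('wrist','w7');  print(s['t'],s['eef_pos'],s['tcp_rot'],s['ft_force'],s['opening'])
L=load('w7');cv2.imwrite('pics/c7.png',cv2.resize(L['im'][160:280,220:340],None,fx=5,fy=5,interpolation=cv2.INTER_CUBIC))
```

```text
6.8333 [ 607.38704626 -174.61797394  178.72165861] [-1.57158061e+00  2.60852241e-04  1.66175928e+00] [ 1.3452829   0.09252696 -0.54124107] 0.14759277767222448
```

View pics/c7.png

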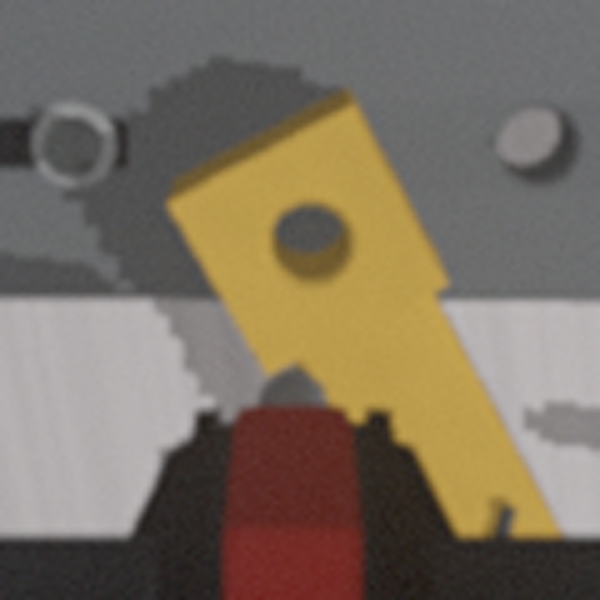

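Run:
```python
from h import *
L=load('w7');f=lambda x,y,z:world(L,220+x/5-.4,160+y/5-.4,z)
h=f(312,242,112);m=f(540,142,94);print('hole',h,'plate hole',m)
s=env.state();R=Rotation.from_euler('xyz',s['tcp_rot']).as_matrix()
T=s['eef_pos'];z=R[:,2]
for d,rad in((58,0),(58,4.2),(55,5)): 
  u,v=proj(L,T-[0,0,d]+rad*z); print(5*(u-220+.4),5*(v-160+.4))
# world of tip front edge seen at (292,368)
q=f(292,368,T[2]-58);print(q,'tip axis',q-4.2*z)
print('corners',[f(*c,112)[:2].round(1) for c in [(168,203),(354,101),(449,290),(262,372)]])
```

```text
hole [ 588.11322462 -175.04526955  112.        ] plate hole [ 573.78978995 -140.93703263   94.        ]
302.638045210672 387.9752247703856
302.67583944216693 360.0842098890786
302.8169010063196 361.67225714928435
[ 604.51572496 -176.46303083  120.77050479] tip axis [ 608.69840232 -176.08198341  120.77410839]
corners [array([ 584.2, -196.2]), array([ 567.1, -171.1]), array([ 593.5, -154.5]), array([ 608.6, -180.6])]
```

move_arm(
  rows=[
    {"tx": 0.1, "ty": 0, "tz": 0.6, "rx": 0, "ry": 0, "rz": 0, "grip": 5},
    {"tx": 0.1, "ty": 0, "tz": 0.8, "rx": 0, "ry": 0, "rz": 0, "grip": 5},
    {"tx": 0.08, "ty": 0.2, "tz": 0.62, "rx": 0, "ry": 0, "rz": 0, "grip": 5},
    {"tx": 0, "ty": 0, "tz": 0, "rx": 0, "ry": 0, "rz": 0, "grip": 5},
    {"tx": 0, "ty": 0, "tz": 0, "rx": 0, "ry": 0, "rz": 0, "grip": 5},
    {"tx": 0, "ty": 0, "tz": 0, "rx": 0, "ry": 0, "rz": 0, "grip": 5},
    {"tx": 0, "ty": 0, "tz": 0, "rx": 0, "ry": 0, "rz": 0, "grip": 5},
    {"tx": 0, "ty": 0, "tz": 0, "rx": 0, "ry": 0, "rz": 0, "grip": 5},
  ],
)

```text
t: 7.55
eef_pos: [587.0, -174.3, 176.1]
tcp_rot: [-1.571, -0.0, 1.661]
ft_force: [-1.0, 0.5, -1.3]
opening: 0.143
```

Run:
```python
from h import *
s=env.state();snap('wrist','w8');snap('scene','s8');  print(s['t'],s['eef_pos'],s['tcp_rot'],s['ft_force'],s['opening'])
L=load('w8');a=cv2.resize(L['im'][190:270,240:320],None,fx=5,fy=5,interpolation=cv2.INTER_CUBIC)
L=load('s8');b=cv2.resize(L['im'][195:275,225:305],None,fx=5,fy=5,interpolation=cv2.INTER_CUBIC)
cv2.imwrite('pics/c8.png',np.hstack([a,b]))
```

```text
7.55 [ 587.04544242 -174.26837594  176.08598953] [-1.57092263e+00 -3.92436360e-05  1.66105212e+00] [-0.98163862  0.52032246 -1.31483776] 0.14269501174136773
```

View pics/c8.png

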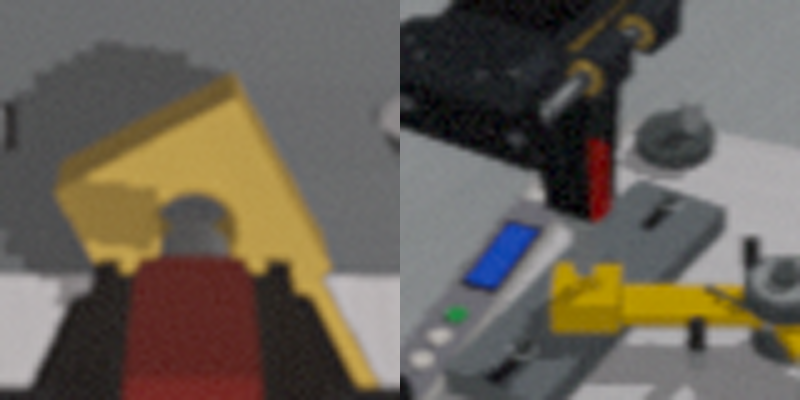

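Run:
```python
from h import *
L=load('w8');f=lambda x,y,z:world(L,240+x/5-.4,190+y/5-.4,z)
print('hole front edge',f(198,193,112),'L/R',f(160,225,112),f(237,225,112))
s=env.state();R=Rotation.from_euler('xyz',s['tcp_rot']).as_matrix();T=s['eef_pos'];z=R[:,2]
for d,rad in((58,0),(58,4.2),(55,5)): 
  u,v=proj(L,T-[0,0,d]+rad*z); print(5*(u-240+.4),5*(v-190+.4))
im=L['im'];a=cv2.resize(im[210:250,262:302],None,fx=15,fy=15,interpolation=cv2.INTER_CUBIC);a=cv2.convertScaleAbs(a,alpha=1.6)
cv2.imwrite('pics/c9.png',a)
```

```text
hole front edge [ 582.40086755 -175.40703732  112.        ] L/R [ 587.81207763 -180.50451953  112.        ] [ 586.80349345 -169.27109987  112.        ]
203.2933020880203 237.63758953029847
203.3295776884405 209.75838004480477
203.48457755228264 211.3297388132288
```

View pics/c9.png

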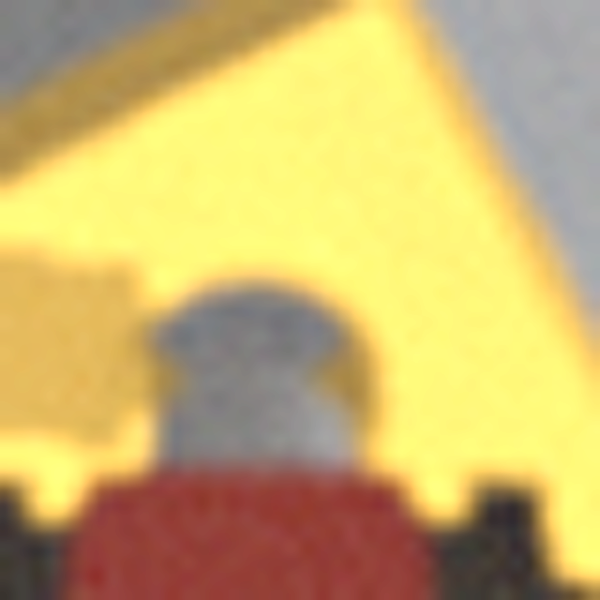

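move_arm(
  rows=[
    {"tx": 0, "ty": 0.2, "tz": 0, "rx": 0, "ry": 0, "rz": 0, "grip": 5},
    {"tx": 0, "ty": 0.2, "tz": 0, "rx": 0, "ry": 0, "rz": 0, "grip": 5},
    {"tx": 0, "ty": 0.15, "tz": 0, "rx": 0, "ry": 0, "rz": 0, "grip": 5},
    {"tx": 0, "ty": 0.1, "tz": 0, "rx": 0, "ry": 0, "rz": 0, "grip": 5},
    {"tx": 0, "ty": 0.1, "tz": 0, "rx": 0, "ry": 0, "rz": 0, "grip": 5},
    {"tx": 0, "ty": 0, "tz": 0, "rx": 0, "ry": 0, "rz": 0, "grip": 5},
  ],
)

```text
t: 8.15
eef_pos: [586.8, -174.2, 168.4]
tcp_rot: [-1.571, -0.0, 1.661]
ft_force: [0.0, 0.6, -2.0]
opening: 0.148
```

move_arm(
  rows=[
    {"tx": 0, "ty": 0.1, "tz": 0, "rx": 0, "ry": 0, "rz": 0, "grip": 5},
    {"tx": 0, "ty": 0.1, "tz": 0, "rx": 0, "ry": 0, "rz": 0, "grip": 5},
    {"tx": 0, "ty": 0.1, "tz": 0, "rx": 0, "ry": 0, "rz": 0, "grip": 5},
    {"tx": 0, "ty": 0, "tz": 0, "rx": 0, "ry": 0, "rz": 0, "grip": 5},
    {"tx": 0, "ty": 0, "tz": 0, "rx": 0, "ry": 0, "rz": 0, "grip": 5},
  ],
)

```text
t: 8.57
eef_pos: [586.9, -174.2, 165.6]
tcp_rot: [-1.571, -0.0, 1.661]
ft_force: [0.1, -0.4, 0.0]
opening: 0.149
```

move_arm(
  rows=[
    {"tx": 0, "ty": 0.1, "tz": 0, "rx": 0, "ry": 0, "rz": 0, "grip": 5},
    {"tx": 0, "ty": 0.1, "tz": 0, "rx": 0, "ry": 0, "rz": 0, "grip": 5},
    {"tx": 0, "ty": 0.15, "tz": 0, "rx": 0, "ry": 0, "rz": 0, "grip": 5},
    {"tx": 0, "ty": 0.15, "tz": 0, "rx": 0, "ry": 0, "rz": 0, "grip": 5},
    {"tx": 0, "ty": 0.15, "tz": 0, "rx": 0, "ry": 0, "rz": 0, "grip": 5},
    {"tx": 0, "ty": 0.1, "tz": 0, "rx": 0, "ry": 0, "rz": 0, "grip": 5},
    {"tx": 0, "ty": 0, "tz": 0, "rx": 0, "ry": 0, "rz": 0, "grip": 5},
    {"tx": 0, "ty": 0, "tz": 0, "rx": 0, "ry": 0, "rz": 0, "grip": 5},
  ],
)

```text
t: 9.23
eef_pos: [586.9, -174.2, 158.0]
tcp_rot: [-1.571, -0.0, 1.661]
ft_force: [0.0, -0.1, -0.3]
opening: 0.145
```

Run:
```python
from h import *
s=env.state();snap('wrist','w9');snap('scene','s9');  print(s['t'],s['eef_pos'],s['tcp_rot'],s['ft_force'],s['opening'])
L=load('w9');a=cv2.resize(L['im'][190:270,240:320],None,fx=5,fy=5,interpolation=cv2.INTER_CUBIC)
L=load('s9');b=cv2.resize(L['im'][195:275,225:305],None,fx=5,fy=5,interpolation=cv2.INTER_CUBIC)
cv2.imwrite('pics/c10.png',np.hstack([a,b]))
```

```text
9.2333 [ 586.86987829 -174.23035003  158.03654906] [-1.57074348e+00 -1.48201479e-04  1.66100226e+00] [ 0.01230706 -0.06393775 -0.30325494] 0.1453502620116036
```

View pics/c10.png

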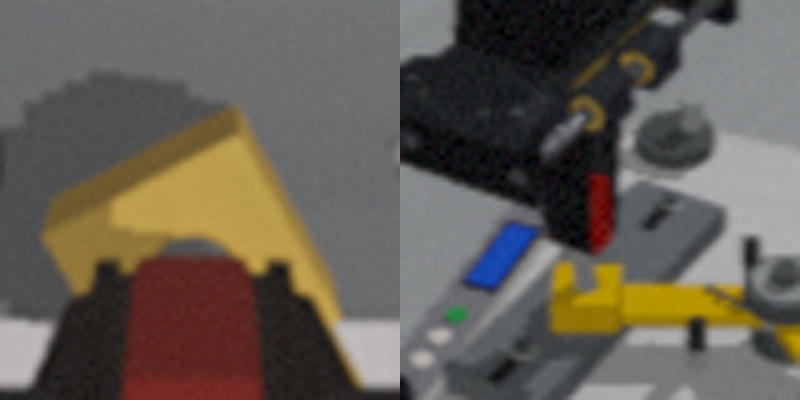

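```bash
cat >> h.py <<'E'
P0=np.array([662.3,-125.2]);H0=np.array([586.9,-174.2])
def arc(t):
    c,s=np.cos(t),np.sin(t); return P0+np.array([[c,s],[-s,c]])@(H0-P0)
E
python3 - <<'E'
from h import *
R=Rotation.from_euler('xyz',env.state()['tcp_rot']).as_matrix()
ts=[0,.02,.05,.09,.14,.19,.24,.28,.32,.35,.37,.39,.4,.42,.44,.46,.5,.55,.6,.65]
for a,b in zip(ts,ts[1:]):
    d=R.T@np.append(arc(b)-arc(a),0)/10; print(b,arc(b).round(1),d.round(3))
E
```

```text
0.02 [ 585.9 -172.7] [ 0.16  -0.     0.082]
0.05 [ 584.5 -170.4] [ 0.243 -0.     0.118]
0.09 [ 582.8 -167.2] [ 0.329 -0.     0.145]
0.14 [ 580.8 -163.2] [ 0.419 -0.     0.163]
0.19 [ 579.  -159.1] [ 0.427 -0.     0.142]
0.24 [ 577.4 -154.9] [ 0.433 -0.     0.12 ]
0.28 [ 576.3 -151.5] [ 0.351 -0.     0.081]
0.32 [ 575.3 -148. ] [ 0.353 -0.     0.067]
0.35 [ 574.7 -145.4] [ 0.267 -0.     0.041]
0.37 [ 574.3 -143.6] [ 0.178 -0.     0.023]
0.39 [ 573.9 -141.9] [ 0.179 -0.     0.019]
0.4 [ 573.8 -141. ] [ 0.09  -0.     0.008]
0.42 [ 573.5 -139.2] [ 0.179 -0.     0.014]
0.44 [ 573.2 -137.4] [ 0.18 -0.    0.01]
0.46 [ 573.  -135.6] [ 0.18  -0.     0.006]
0.5 [ 572.6 -132.1] [ 0.36  -0.     0.002]
0.55 [ 572.4 -127.6] [ 0.449 -0.    -0.017]
0.6 [ 572.4 -123.1] [ 0.448  0.    -0.04 ]
0.65 [ 572.6 -118.6] [ 0.445  0.    -0.062]
```

move_arm(
  rows=[
    {"tx": 0.16, "ty": 0, "tz": 0.08, "rx": 0, "ry": 0, "rz": 0, "grip": 5},
    {"tx": 0.24, "ty": 0, "tz": 0.12, "rx": 0, "ry": 0, "rz": 0, "grip": 5},
    {"tx": 0, "ty": 0, "tz": 0, "rx": 0, "ry": 0, "rz": 0, "grip": 5},
    {"tx": 0, "ty": 0, "tz": 0, "rx": 0, "ry": 0, "rz": 0, "grip": 5},
    {"tx": 0, "ty": 0, "tz": 0, "rx": 0, "ry": 0, "rz": 0, "grip": 5},
    {"tx": 0, "ty": 0, "tz": 0, "rx": 0, "ry": 0, "rz": 0, "grip": 5},
  ],
)

```text
t: 9.83
eef_pos: [584.8, -170.5, 158.3]
tcp_rot: [-1.572, 0.0, 1.661]
ft_force: [3.3, -1.4, -1.0]
opening: 0.146
```

move_arm(
  rows=[
    {"tx": 0.33, "ty": 0, "tz": 0.12, "rx": 0, "ry": 0, "rz": 0, "grip": 5},
    {"tx": 0.42, "ty": 0, "tz": 0.15, "rx": 0, "ry": 0, "rz": 0, "grip": 5},
    {"tx": 0.43, "ty": 0, "tz": 0.14, "rx": 0, "ry": 0, "rz": 0, "grip": 5},
    {"tx": 0.43, "ty": 0, "tz": 0.12, "rx": 0, "ry": 0, "rz": 0, "grip": 5},
    {"tx": 0, "ty": 0, "tz": 0, "rx": 0, "ry": 0, "rz": 0, "grip": 5},
    {"tx": 0, "ty": 0, "tz": 0, "rx": 0, "ry": 0, "rz": 0, "grip": 5},
    {"tx": 0, "ty": 0, "tz": 0, "rx": 0, "ry": 0, "rz": 0, "grip": 5},
    {"tx": 0, "ty": 0, "tz": 0, "rx": 0, "ry": 0, "rz": 0, "grip": 5},
  ],
)

```text
t: 10.5
eef_pos: [577.8, -155.1, 158.2]
tcp_rot: [-1.571, 0.0, 1.661]
ft_force: [1.6, -3.4, 0.7]
opening: 0.15
```

Run:
```python
from h import *
s=env.state();print(s['ft_force'])
for i in range(2): env.read_camera('top'); s=env.state();print(s['eef_pos'],s['ft_force'],s['moment'])
```

```text
[ 1.61914176 -3.36924904  0.71443178]
[ 577.85873395 -155.11496756  158.21920259] [ 2.34281881 -3.6240032   0.68490897] [-0.6887171  -0.44355823  0.0090678 ]
[ 577.83373036 -155.08130057  158.20822635] [ 2.23432318 -3.57967547  1.12390291] [-0.72895003 -0.44686512  0.01547144]
```

move_arm(
  rows=[
    {"tx": 0.35, "ty": 0, "tz": 0.06, "rx": 0, "ry": 0, "rz": 0, "grip": 5},
    {"tx": 0.35, "ty": 0, "tz": 0.05, "rx": 0, "ry": 0, "rz": 0, "grip": 5},
    {"tx": 0.27, "ty": 0, "tz": 0.04, "rx": 0, "ry": 0, "rz": 0, "grip": 5},
    {"tx": 0, "ty": 0, "tz": 0, "rx": 0, "ry": 0, "rz": 0, "grip": 5},
    {"tx": 0, "ty": 0, "tz": 0, "rx": 0, "ry": 0, "rz": 0, "grip": 5},
    {"tx": 0, "ty": 0, "tz": 0, "rx": 0, "ry": 0, "rz": 0, "grip": 5},
    {"tx": 0, "ty": 0, "tz": 0, "rx": 0, "ry": 0, "rz": 0, "grip": 5},
  ],
)

```text
t: 11.18
eef_pos: [575.4, -145.6, 158.2]
tcp_rot: [-1.571, -0.0, 1.661]
ft_force: [0.6, -5.3, 1.7]
opening: 0.143
```

Run:
```python
from h import *
s=env.state();snap('wrist','w10');snap('top','t10');snap('scene','s10');  print(s['t'],s['eef_pos'],s['tcp_rot'],s['ft_force'],s['opening'])
L=load('w10');a=cv2.resize(L['im'][160:280,220:340],None,fx=4,fy=4,interpolation=cv2.INTER_CUBIC)
L=load('s10');b=cv2.resize(L['im'][195:275,225:305],None,fx=5,fy=6,interpolation=cv2.INTER_CUBIC)
cv2.imwrite('pics/c11.png',np.hstack([a,b]))
```

```text
11.1833 [ 575.35759362 -145.55997684  158.1524954 ] [-1.57065787e+00 -1.68000486e-05  1.66085725e+00] [ 0.62026224 -5.34844197  1.66144299] 0.14267476551364716
```

View pics/c11.png

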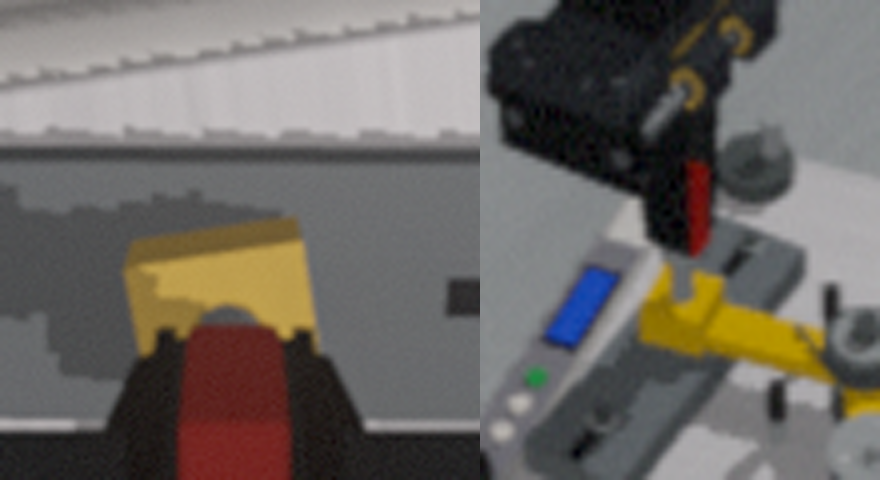

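move_arm(
  rows=[
    {"tx": 0, "ty": 0.15, "tz": 0, "rx": 0, "ry": 0, "rz": 0, "grip": 5},
    {"tx": 0, "ty": 0.15, "tz": 0, "rx": 0, "ry": 0, "rz": 0, "grip": 5},
    {"tx": 0, "ty": 0.15, "tz": 0, "rx": 0, "ry": 0, "rz": 0, "grip": 5},
    {"tx": 0, "ty": 0.1, "tz": 0, "rx": 0, "ry": 0, "rz": 0, "grip": 5},
    {"tx": 0, "ty": 0, "tz": 0, "rx": 0, "ry": 0, "rz": 0, "grip": 5},
    {"tx": 0, "ty": 0, "tz": 0, "rx": 0, "ry": 0, "rz": 0, "grip": 5},
    {"tx": 0, "ty": 0, "tz": 0, "rx": 0, "ry": 0, "rz": 0, "grip": 5},
  ],
)

```text
t: 11.92
eef_pos: [575.3, -145.3, 152.3]
tcp_rot: [-1.57, -0.0, 1.661]
ft_force: [0.6, -5.1, -1.4]
opening: 0.144
```

move_arm(
  rows=[
    {"tx": 0, "ty": 0.05, "tz": 0, "rx": 0, "ry": 0, "rz": 0, "grip": 5},
    {"tx": 0, "ty": 0, "tz": 0, "rx": 0, "ry": 0, "rz": 0, "grip": 5},
    {"tx": 0, "ty": 0, "tz": 0, "rx": 0, "ry": 0, "rz": 0, "grip": 5},
    {"tx": 0, "ty": 0, "tz": 0, "rx": 0, "ry": 0, "rz": 0, "grip": 5},
  ],
)

```text
t: 12.25
eef_pos: [575.4, -145.3, 152.1]
tcp_rot: [-1.571, -0.0, 1.661]
ft_force: [0.1, -4.8, -0.6]
opening: 0.145
```

move_arm(
  rows=[
    {"tx": 0, "ty": 0.05, "tz": 0, "rx": 0, "ry": 0, "rz": 0, "grip": 5},
    {"tx": 0, "ty": 0, "tz": 0, "rx": 0, "ry": 0, "rz": 0, "grip": 5},
    {"tx": 0, "ty": 0, "tz": 0, "rx": 0, "ry": 0, "rz": 0, "grip": 5},
    {"tx": 0, "ty": 0, "tz": 0, "rx": 0, "ry": 0, "rz": 0, "grip": 5},
  ],
)

```text
t: 12.58
eef_pos: [575.4, -145.3, 151.7]
tcp_rot: [-1.571, -0.0, 1.661]
ft_force: [0.2, -4.5, 1.1]
opening: 0.147
```

move_arm(
  rows=[
    {"tx": 0, "ty": 0.05, "tz": 0, "rx": 0, "ry": 0, "rz": 0, "grip": 5},
    {"tx": 0, "ty": 0, "tz": 0, "rx": 0, "ry": 0, "rz": 0, "grip": 5},
    {"tx": 0, "ty": 0, "tz": 0, "rx": 0, "ry": 0, "rz": 0, "grip": 5},
    {"tx": 0, "ty": 0, "tz": 0, "rx": 0, "ry": 0, "rz": 0, "grip": 5},
  ],
)

```text
t: 12.92
eef_pos: [575.4, -145.4, 151.1]
tcp_rot: [-1.571, -0.0, 1.661]
ft_force: [-0.5, -5.3, 2.4]
opening: 0.146
```

move_arm(
  rows=[
    {"tx": 0, "ty": 0.05, "tz": 0, "rx": 0, "ry": 0, "rz": 0, "grip": 5},
    {"tx": 0, "ty": 0, "tz": 0, "rx": 0, "ry": 0, "rz": 0, "grip": 5},
    {"tx": 0, "ty": 0, "tz": 0, "rx": 0, "ry": 0, "rz": 0, "grip": 5},
    {"tx": 0, "ty": 0, "tz": 0, "rx": 0, "ry": 0, "rz": 0, "grip": 5},
  ],
)

```text
t: 13.25
eef_pos: [575.5, -145.4, 151.0]
tcp_rot: [-1.571, 0.0, 1.661]
ft_force: [-1.7, -4.3, 6.1]
opening: 0.145
```

move_arm(
  rows=[
    {"tx": 0.09, "ty": 0, "tz": 0.02, "rx": 0, "ry": 0, "rz": 0, "grip": 5},
    {"tx": 0.09, "ty": 0, "tz": 0.02, "rx": 0, "ry": 0, "rz": 0, "grip": 5},
    {"tx": 0.09, "ty": 0, "tz": 0.01, "rx": 0, "ry": 0, "rz": 0, "grip": 5},
    {"tx": 0, "ty": 0, "tz": 0, "rx": 0, "ry": 0, "rz": 0, "grip": 5},
    {"tx": 0, "ty": 0, "tz": 0, "rx": 0, "ry": 0, "rz": 0, "grip": 5},
  ],
)

```text
t: 13.67
eef_pos: [575.0, -143.1, 151.0]
tcp_rot: [-1.572, 0.001, 1.661]
ft_force: [-0.9, -6.6, 3.9]
opening: 0.145
```

move_arm(
  rows=[
    {"tx": 0.08, "ty": 0.02, "tz": 0.01, "rx": 0, "ry": 0, "rz": 0, "grip": 5},
    {"tx": 0.08, "ty": 0, "tz": 0.01, "rx": 0, "ry": 0, "rz": 0, "grip": 5},
    {"tx": 0, "ty": 0, "tz": 0, "rx": 0, "ry": 0, "rz": 0, "grip": 5},
    {"tx": 0, "ty": 0, "tz": 0, "rx": 0, "ry": 0, "rz": 0, "grip": 5},
  ],
)

```text
t: 14.0
eef_pos: [574.7, -141.4, 150.9]
tcp_rot: [-1.572, 0.001, 1.661]
ft_force: [-0.1, -6.1, 5.6]
opening: 0.146
```

move_arm(
  rows=[
    {"tx": 0.08, "ty": 0, "tz": 0.01, "rx": 0, "ry": 0, "rz": 0, "grip": 5},
    {"tx": 0, "ty": 0, "tz": 0, "rx": 0, "ry": 0, "rz": 0, "grip": 5},
    {"tx": 0, "ty": 0, "tz": 0, "rx": 0, "ry": 0, "rz": 0, "grip": 5},
  ],
)

```text
t: 14.25
eef_pos: [574.3, -140.5, 150.5]
tcp_rot: [-1.571, 0.0, 1.661]
ft_force: [-0.1, -5.2, 3.0]
opening: 0.145
```

move_arm(
  rows=[
    {"tx": 0.06, "ty": 0.02, "tz": 0.01, "rx": 0, "ry": 0, "rz": 0, "grip": 5},
    {"tx": 0, "ty": 0, "tz": 0, "rx": 0, "ry": 0, "rz": 0, "grip": 5},
    {"tx": 0, "ty": 0, "tz": 0, "rx": 0, "ry": 0, "rz": 0, "grip": 5},
  ],
)

```text
t: 14.5
eef_pos: [574.2, -139.8, 150.3]
tcp_rot: [-1.571, 0.0, 1.661]
ft_force: [-0.4, -5.9, 2.8]
opening: 0.145
```

move_arm(
  rows=[
    {"tx": 0.03, "ty": 0.05, "tz": 0, "rx": 0, "ry": 0, "rz": 0, "grip": 5},
    {"tx": 0, "ty": 0.05, "tz": 0, "rx": 0, "ry": 0, "rz": 0, "grip": 5},
    {"tx": 0, "ty": 0, "tz": 0, "rx": 0, "ry": 0, "rz": 0, "grip": 5},
    {"tx": 0, "ty": 0, "tz": 0, "rx": 0, "ry": 0, "rz": 0, "grip": 5},
  ],
)

```text
t: 14.83
eef_pos: [574.1, -139.6, 149.2]
tcp_rot: [-1.571, 0.0, 1.661]
ft_force: [-0.4, -4.9, 1.3]
opening: 0.144
```

Dropping in (1.8 mm below the plate contact height, with low force). I continue downward.

move_arm(
  rows=[
    {"tx": 0, "ty": 0.1, "tz": 0, "rx": 0, "ry": 0, "rz": 0, "grip": 5},
    {"tx": 0, "ty": 0, "tz": 0, "rx": 0, "ry": 0, "rz": 0, "grip": 5},
    {"tx": 0, "ty": 0, "tz": 0, "rx": 0, "ry": 0, "rz": 0, "grip": 5},
    {"tx": 0, "ty": 0, "tz": 0, "rx": 0, "ry": 0, "rz": 0, "grip": 5},
  ],
)

```text
t: 15.17
eef_pos: [574.1, -139.5, 148.2]
tcp_rot: [-1.571, 0.0, 1.661]
ft_force: [-0.4, -4.5, 0.8]
opening: 0.147
```

move_arm(
  rows=[
    {"tx": 0, "ty": 0.1, "tz": 0, "rx": 0, "ry": 0, "rz": 0, "grip": 5},
    {"tx": 0, "ty": 0.1, "tz": 0, "rx": 0, "ry": 0, "rz": 0, "grip": 5},
    {"tx": 0, "ty": 0, "tz": 0, "rx": 0, "ry": 0, "rz": 0, "grip": 5},
    {"tx": 0, "ty": 0, "tz": 0, "rx": 0, "ry": 0, "rz": 0, "grip": 5},
    {"tx": 0, "ty": 0, "tz": 0, "rx": 0, "ry": 0, "rz": 0, "grip": 5},
  ],
)

```text
t: 15.58
eef_pos: [574.1, -139.5, 146.1]
tcp_rot: [-1.571, 0.0, 1.661]
ft_force: [0.6, -5.2, 0.1]
opening: 0.146
```

move_arm(
  rows=[
    {"tx": 0, "ty": 0.1, "tz": 0, "rx": 0, "ry": 0, "rz": 0, "grip": 5},
    {"tx": 0, "ty": 0.1, "tz": 0, "rx": 0, "ry": 0, "rz": 0, "grip": 5},
    {"tx": 0, "ty": 0.1, "tz": 0, "rx": 0, "ry": 0, "rz": 0, "grip": 5},
    {"tx": 0, "ty": 0.1, "tz": 0, "rx": 0, "ry": 0, "rz": 0, "grip": 5},
    {"tx": 0, "ty": 0.1, "tz": 0, "rx": 0, "ry": 0, "rz": 0, "grip": 5},
    {"tx": 0, "ty": 0, "tz": 0, "rx": 0, "ry": 0, "rz": 0, "grip": 5},
    {"tx": 0, "ty": 0, "tz": 0, "rx": 0, "ry": 0, "rz": 0, "grip": 5},
    {"tx": 0, "ty": 0, "tz": 0, "rx": 0, "ry": 0, "rz": 0, "grip": 5},
  ],
)

```text
t: 16.25
eef_pos: [574.1, -139.5, 141.1]
tcp_rot: [-1.571, 0.0, 1.661]
ft_force: [0.4, -5.7, 0.3]
opening: 0.15
```

move_arm(
  rows=[
    {"tx": 0, "ty": 0.1, "tz": 0, "rx": 0, "ry": 0, "rz": 0, "grip": 5},
    {"tx": 0, "ty": 0.05, "tz": 0, "rx": 0, "ry": 0, "rz": 0, "grip": 5},
    {"tx": 0, "ty": 0, "tz": 0, "rx": 0, "ry": 0, "rz": 0, "grip": 5},
    {"tx": 0, "ty": 0, "tz": 0, "rx": 0, "ry": 0, "rz": 0, "grip": 5},
    {"tx": 0, "ty": 0, "tz": 0, "rx": 0, "ry": 0, "rz": 0, "grip": 5},
  ],
)

```text
t: 16.67
eef_pos: [574.1, -139.5, 139.6]
tcp_rot: [-1.571, 0.0, 1.661]
ft_force: [0.2, -4.8, 0.7]
opening: 0.143
```

move_arm(
  rows=[
    {"tx": 0, "ty": 0.05, "tz": 0, "rx": 0, "ry": 0, "rz": 0, "grip": 5},
    {"tx": 0, "ty": 0, "tz": 0, "rx": 0, "ry": 0, "rz": 0, "grip": 5},
    {"tx": 0, "ty": 0, "tz": 0, "rx": 0, "ry": 0, "rz": 0, "grip": 5},
    {"tx": 0, "ty": 0, "tz": 0, "rx": 0, "ry": 0, "rz": 0, "grip": 5},
  ],
)

```text
t: 17.0
eef_pos: [574.1, -139.5, 139.1]
tcp_rot: [-1.571, 0.0, 1.661]
ft_force: [0.5, -5.4, 1.9]
opening: 0.147
```

move_arm(
  rows=[
    {"tx": 0, "ty": 0.05, "tz": 0, "rx": 0, "ry": 0, "rz": 0, "grip": 5},
    {"tx": 0, "ty": 0, "tz": 0, "rx": 0, "ry": 0, "rz": 0, "grip": 5},
    {"tx": 0, "ty": 0, "tz": 0, "rx": 0, "ry": 0, "rz": 0, "grip": 5},
    {"tx": 0, "ty": 0, "tz": 0, "rx": 0, "ry": 0, "rz": 0, "grip": 5},
  ],
)

```text
t: 17.33
eef_pos: [574.1, -139.6, 139.1]
tcp_rot: [-1.571, 0.0, 1.661]
ft_force: [-1.7, -4.8, 5.4]
opening: 0.143
```

Run:
```python
from h import *
snap('wrist','w11');snap('scene','s11');s=env.state();  print(s['t'],s['eef_pos'],s['tcp_rot'],s['ft_force'],s['opening'])
L=load('w11');a=cv2.resize(L['im'][180:300,220:340],None,fx=4,fy=4,interpolation=cv2.INTER_CUBIC)
L=load('s11');b=cv2.resize(L['im'][195:275,225:305],None,fx=5,fy=6,interpolation=cv2.INTER_CUBIC)
cv2.imwrite('pics/c12.png',np.hstack([a,b]))
```

```text
17.4333 [ 574.11394368 -139.59228747  139.12680549] [-1.57136848e+00  2.97443435e-04  1.66101450e+00] [-1.46880997 -4.68706402  5.97324059] 0.1462499167791245
```

View pics/c12.png

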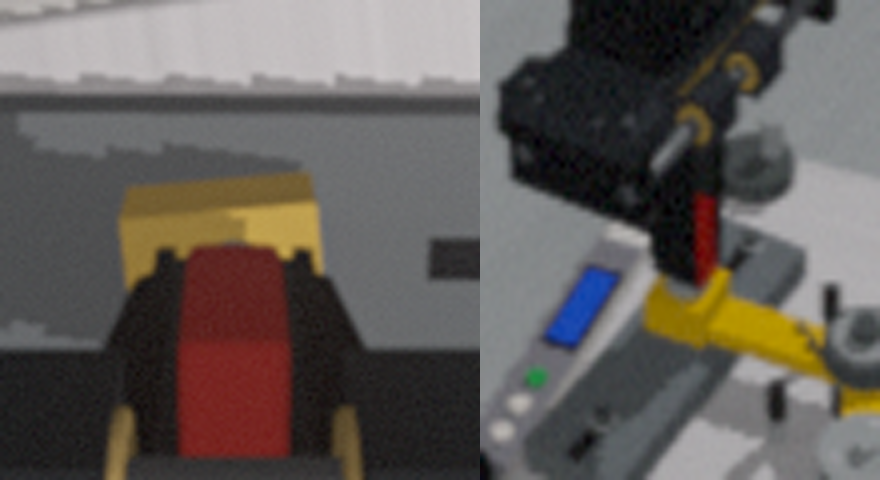

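move_arm(
  rows=[
    {"tx": -0.05, "ty": -0.02, "tz": 0, "rx": 0, "ry": 0, "rz": 0, "grip": 5},
    {"tx": -0.05, "ty": 0, "tz": 0, "rx": 0, "ry": 0, "rz": 0, "grip": 5},
    {"tx": 0, "ty": 0, "tz": 0, "rx": 0, "ry": 0, "rz": 0, "grip": 5},
    {"tx": 0, "ty": 0, "tz": 0, "rx": 0, "ry": 0, "rz": 0, "grip": 5},
    {"tx": 0, "ty": 0, "tz": 0, "rx": 0, "ry": 0, "rz": 0, "grip": 5},
  ],
)

```text
t: 17.85
eef_pos: [574.3, -140.6, 139.1]
tcp_rot: [-1.571, 0.0, 1.661]
ft_force: [0.3, -6.0, 4.8]
opening: 0.148
```

move_arm(
  rows=[
    {"tx": -0.04, "ty": 0, "tz": 0, "rx": 0, "ry": 0, "rz": 0, "grip": 5},
    {"tx": 0, "ty": 0, "tz": 0, "rx": 0, "ry": 0, "rz": 0, "grip": 5},
    {"tx": 0, "ty": 0, "tz": 0, "rx": 0, "ry": 0, "rz": 0, "grip": 5},
    {"tx": 0, "ty": 0, "tz": 0, "rx": 0, "ry": 0, "rz": 0, "grip": 5},
  ],
)

```text
t: 18.18
eef_pos: [574.3, -140.8, 139.1]
tcp_rot: [-1.571, -0.0, 1.661]
ft_force: [0.0, -5.1, 5.5]
opening: 0.147
```

move_arm(
  rows=[
    {"tx": -0.04, "ty": 0, "tz": 0, "rx": 0, "ry": 0, "rz": 0, "grip": 5},
    {"tx": 0, "ty": 0, "tz": 0, "rx": 0, "ry": 0, "rz": 0, "grip": 5},
    {"tx": 0, "ty": 0, "tz": 0, "rx": 0, "ry": 0, "rz": 0, "grip": 5},
    {"tx": 0, "ty": 0, "tz": 0, "rx": 0, "ry": 0, "rz": 0, "grip": 5},
  ],
)

```text
t: 18.52
eef_pos: [574.3, -140.9, 139.1]
tcp_rot: [-1.571, -0.001, 1.661]
ft_force: [-0.1, -2.1, 5.6]
opening: 0.142
```

move_arm(
  rows=[
    {"tx": -0.02, "ty": 0, "tz": 0, "rx": 0, "ry": 0, "rz": 0, "grip": 5},
    {"tx": 0, "ty": 0, "tz": 0, "rx": 0, "ry": 0, "rz": 0, "grip": 5},
    {"tx": 0, "ty": 0, "tz": 0, "rx": 0, "ry": 0, "rz": 0, "grip": 25},
    {"tx": 0, "ty": 0, "tz": 0, "rx": 0, "ry": 0, "rz": 0, "grip": 35},
    {"tx": 0, "ty": 0, "tz": 0, "rx": 0, "ry": 0, "rz": 0, "grip": 45},
    {"tx": 0, "ty": 0, "tz": 0, "rx": 0, "ry": 0, "rz": 0, "grip": 45},
    {"tx": 0, "ty": 0, "tz": 0, "rx": 0, "ry": 0, "rz": 0, "grip": 45},
  ],
)

```text
t: 19.1
eef_pos: [574.1, -141.3, 138.7]
tcp_rot: [-1.57, -0.001, 1.661]
ft_force: [-0.3, -0.2, -0.1]
opening: 0.422
```

Run:
```python
from h import *
snap('wrist','w12');snap('scene','s12');s=env.state();  print(s['t'],s['eef_pos'],s['tcp_rot'],s['ft_force'],s['opening'])
L=load('w12');a=cv2.resize(L['im'][180:300,220:340],None,fx=4,fy=4,interpolation=cv2.INTER_CUBIC)
L=load('s12');b=cv2.resize(L['im'][195:275,225:305],None,fx=5,fy=6,interpolation=cv2.INTER_CUBIC)
cv2.imwrite('pics/c13.png',np.hstack([a,b]))
```

```text
19.2 [ 574.10586641 -141.35454108  138.79656189] [-1.57060735e+00 -3.09265079e-04  1.66094237e+00] [ 0.15889011 -0.40049411  0.53126928] 0.44654200980275566
```

View pics/c13.png

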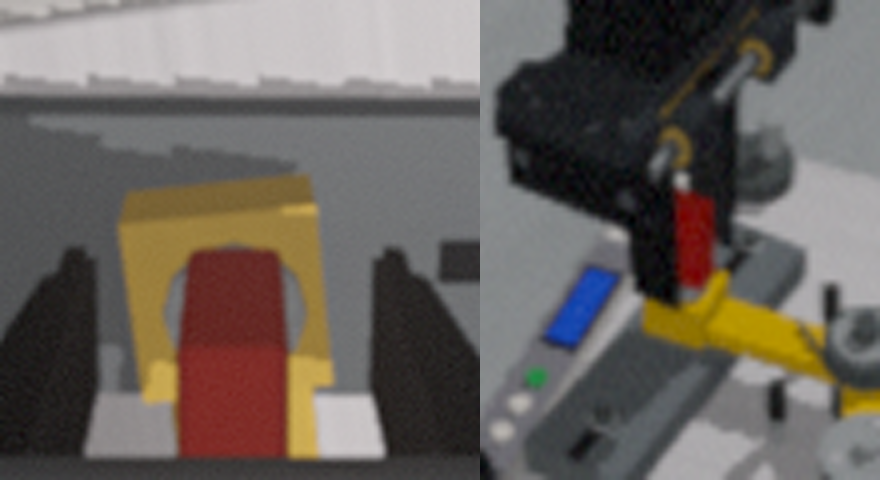

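Released: the collar sits on the boss and the arm stays pinned. Now I lift straight up, clear of everything.

move_arm(
  rows=[
    {"tx": 0, "ty": -0.5, "tz": 0, "rx": 0, "ry": 0, "rz": 0, "grip": 45},
    {"tx": 0, "ty": -1.5, "tz": 0, "rx": 0, "ry": 0, "rz": 0, "grip": 45},
    {"tx": 0, "ty": -2.5, "tz": 0, "rx": 0, "ry": 0, "rz": 0, "grip": 45},
    {"tx": 0, "ty": -2.5, "tz": 0, "rx": 0, "ry": 0, "rz": 0, "grip": 45},
    {"tx": 0, "ty": -2, "tz": 0, "rx": 0, "ry": 0, "rz": 0, "grip": 45},
    {"tx": 2, "ty": -1, "tz": 0, "rx": 0, "ry": 0, "rz": 0, "grip": 45},
    {"tx": 2, "ty": 0, "tz": 0, "rx": 0, "ry": 0, "rz": 0, "grip": 45},
    {"tx": 1, "ty": 0, "tz": 0, "rx": 0, "ry": 0, "rz": 0, "grip": 45},
    {"tx": 0, "ty": 0, "tz": 0, "rx": 0, "ry": 0, "rz": 0, "grip": 45},
    {"tx": 0, "ty": 0, "tz": 0, "rx": 0, "ry": 0, "rz": 0, "grip": 45},
  ],
)

```text
t: 20.03
eef_pos: [569.7, -91.6, 238.8]
tcp_rot: [-1.571, -0.0, 1.662]
ft_force: [-0.5, 0.2, -0.2]
opening: 0.448
```

move_arm(
  rows=[
    {"tx": 0, "ty": 0, "tz": 0, "rx": 0, "ry": 0, "rz": 0, "grip": 45},
    {"tx": 0, "ty": 0, "tz": 0, "rx": 0, "ry": 0, "rz": 0, "grip": 45},
    {"tx": 0, "ty": 0, "tz": 0, "rx": 0, "ry": 0, "rz": 0, "grip": 45},
  ],
)

```text
t: 20.28
eef_pos: [569.7, -92.4, 238.5]
tcp_rot: [-1.57, -0.0, 1.66]
ft_force: [-0.4, -0.1, -0.3]
opening: 0.45
```

Run:
```python
from h import *
snap('wrist','w13');snap('scene','s13');s=env.state();  print(s['t'],s['eef_pos'],s['ft_force'],s['opening'])
L=load('w13');a=cv2.resize(L['im'][150:300,160:310],None,fx=3.2,fy=3.2,interpolation=cv2.INTER_CUBIC)
L=load('s13');b=cv2.resize(L['im'][195:275,225:305],None,fx=5,fy=6,interpolation=cv2.INTER_CUBIC)
cv2.imwrite('pics/c14.png',np.hstack([a,b]))
```

```text
20.3833 [569.66128207 -92.17687848 238.68037301] [-0.0409999   1.2097953  -0.46947637] 0.4503612499395982
```

View pics/c14.png

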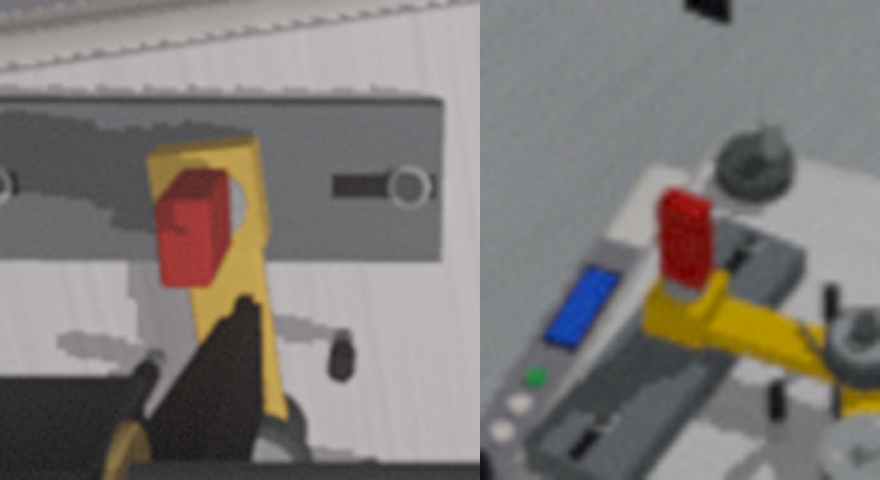

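Run:
```python
from h import *
L=load('s13'); b=cv2.resize(L['im'][222:252,252:274],None,fx=20,fy=20,interpolation=cv2.INTER_CUBIC)
p=np.array([574.8,-141.5])
for z in (116,152):
    u,v=proj(L,[*p,z]);x,y=(u-252+.5)*20,(v-222+.5)*20;print(z,x,y); cv2.circle(b,(int(x),int(y)),4,(0,255,0),-1)
cv2.imwrite('pics/c15.png',b)
```

```text
116 290.4812425723708 374.0685556925388
152 280.5418368823655 119.26453172327342
```

View pics/c15.png

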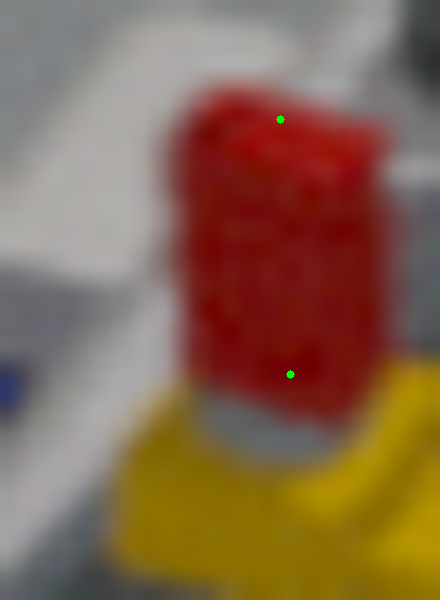

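```bash
python3 -c "
from cell import env
print(env.job_done())"
```

```text
the job is handed in; nothing more can be done
None
```

The locking pin is fully home and the tensioner arm stays pinned back with the gripper released. I handed the job in at about 20 s of the 58 s allowed.

- **Pin and arm:** I took the red-handled pin from the block and put it 12 mm into the arm's hole at the rest stop. I then swung the arm back along its arc, against about 4 to 5 N from the spring.
- **Finding the plate hole:** I pressed the pin on the plate with about 5 N and swept until it dropped in. That was at about 0.41 rad by my estimate, which matches the hole seen in the wrist camera picture.
- **Seating:** I lowered the pin until the collar met the boss, 12 mm below the height where the tip first touched the plate. The wrist force never read above about 7 N along any axis. I let the spring load settle onto the pin before opening the gripper.

**Last checks:** The pictures taken after release show:
- the arm held back;
- the collar on the boss, with no visible gap;
- the pin standing upright, to within what the picture resolves (roughly 0.03 rad).

The gripper is about 10 cm clear, with no contact force.

**Disagreements and gaps:** The wrist camera's calibration was about 1 to 1.5 mm off sideways, so I lined the pin up with the arm's hole by comparing them in the picture. I did not re-measure the other bench items at the end, but nothing touched them.

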